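Cover the kernel bowl, then hold the sprung store hatch just below balance

ROBOT

A 6-joint arm with a two-finger parallel gripper is mounted at the origin on the work surface. World frame = base frame: x ahead of the robot, y to its left, z up, the work surface at z = 0. Lengths are in m, angles in rad, forces in N, time in s.
With the tool pointing down it reaches from about 0.25 to 0.775 m from the base axis. Payload 4 kg.
Tool frame: the origin (TCP) lies midway between the tips of the shut fingers; the grasp point (between the pads) lies 19 mm behind it; z points along the fingers, y is the direction in which the jaws open and shut (so a half turn about z gives the same grasp; the last joint's range is limited). The gripper opens to 94 mm and grips with 3 to 60 N. Pads are 16 mm wide; open, the fingers measure 119 mm over their backs; the gripper's body (75 mm by 177 mm) begins 78 mm behind the grasp point.
Start: joints at [1.166, 0.087, 1.371, -0, 1.684, -0.103], TCP at [0.163, 0.525, 0.206] pointing down, gripper open.
Joint ranges: [-3.1, 3.1], [-0.76, 2.03], [0.27, 2.55], [-1.08, 4.22], [0.17, 2.65], [-2.57, 2.57]. Speed limits (rad/s): [2.79, 2.79, 3.14, 3.14, 3.14, 3.14].

INTERFACE

Orientations are given as [roll, pitch, yaw] about the fixed x, y, z axes, in that order (R = Rz(yaw) Ry(pitch) Rx(roll)).
In Python, from bench import robot gives the robot as it stands.
- The arm moves only by the tool drive_tool, never from a script. Its argument "series" is a list that holds one entry, the list of rows, each a list of 7 numbers: the turn, a rotation vector about the tool's x, y, z in rad, then the shift along the tool's x, y, z in cm, then the opening in per cent of the stroke, from 0 (shut) to 100 (fully open). In form: [[[rx, ry, rz, tx, ty, tz, fingers], ...]]. A call has 1 to 20 rows; each row is the pose to reach, as a shift and turn from the pose measured when the call began, along the tool's axes at that moment; what a row does not reach only later rows make up. A row lasts 1/10 s, in which the tool goes at most 50 mm and 8.59 degrees, less where a joint would pass 70% of its speed; a pose out of reach is approached as far as the arm can. A call with a gripper value outside its range is refused whole. The fingers move at their own pace and stop on an object; the grip force is fixed at half the most. Time passes only in rows, so rows that repeat a pose let the fingers close. It gives the time, the measured TCP pose, the force and the opening at its end, in the units of the state.
- robot.get_obs(): the state, without advancing time (a new reading comes with each control period).
- robot.snapshot(name): name is "side" or "top"; returns a dict with "img" (400x640x3 uint8, blue, green, red), "depth" (400x640 float32, m along the optical axis (not along the pixel's ray), 0 where there is no reading), "vertical_fov" (degrees; the focal length in pixels is half the picture's height over the tangent of half this angle, whatever the lens; pixels are square), "cx", "cy" (the principal point, pixels), "rvec" (rotation vector, rad) and "tvec" (3), from world to camera coordinates, as OpenCV has them. Camera axes: x right, y down, z forward; pixel columns grow to the right and rows downward; lengths in m; the calibration is good to about 2 mm. A picture is of the moment at which its call begins.
- robot.close_job(): hands the job in, once; it reports no verdict.
The state is a dict: "time": time; "joint_positions": joint angles; "qvel": joint speeds; "joint_torque": joint torques, N m; "tool_pos": TCP position; "ee_rot": TCP orientation; "wrist_force": force on the tool from outside, world axes, zero at the start; "wrist_torque": the same for the moment, N m; "width": finger opening in m.
Only numpy, scipy, OpenCV 4.12 (cv2) and the standard library are available. Lean on these libraries where they do the work, as an engineer would, in place of code of your own. Each camera call takes 0.05 s, during which the arm holds its last target.

TASK

Get the walnut sample ready to go into the store. First put the blue cover on the mint-green bowl so that it sits level and seated on the rim, and let go of it; then take the green handle of the store's sprung hatch, raise it clearly past its balance point (the red mark) without letting it spring fully open, and bring it back to about 5 to 10 degrees below the balance point. Finish while still holding the hatch still there, so that a colleague can reach in, and do not disturb the walnut tray, the basket or the jar.

Things in the scene. Friction and masses are not known exactly. Their poses are not given: they have to be found in the camera images.
- bowl: Mint-green round bowl of walnut kernels, loose, 240 to 420 g. Outer diameter 100 mm at the rim, 72 mm at the foot, 60 mm tall, wall 5 mm (mouth 90 mm across, almost straight-sided near the rim). Origin: centre of its underside, z up. It and the cover stand on a fixed white board 240 x 280 mm, 6 mm thick.
- cover: Loose round cover, 70 to 140 g, standing right way up on the white board. From its underside up: white spigot 82 mm across and 8 mm high with a bevelled lower edge (it goes into the bowl's mouth), blue disc 106 mm across and 6 mm thick (it rests on the rim), black cylindrical knob 22 mm across and 30 mm high in the centre. Total height 44 mm. Origin: centre of the spigot's underside, z up through the knob. Seated, its origin is 52 mm above the bowl's origin, on the same axis.
- store: Sample store: fixed white metal chest, 220 mm deep (x), 250 mm wide (y), 130 mm tall with its hatch as the top. Origin: centre of the underside; its own x axis points from the handle side (facing the robot, to within 0.2 rad) to the hinge side. Steel arcs stand on both sides of the hatch about its hinge: the green stretch is where the hatch is to be held (1 to 15 degrees below balance), the red tick is the balance point, read against the hatch's side edges.
- hatch (a joint): Angle of the hatch, rad: 0 shut and level, growing as the handle side rises, stop at 1.5. The balance point is 0.95 rad (54 degrees): below it the hatch falls shut by itself (about 1.1 N at the handle when shut, less nearer the balance), above it a spring carries it up to the stop. It does not stay anywhere by friction.
- hatch_handle (a point): Middle of the green handle bar: round bar 14 mm thick, 150 mm long, parallel to the hinge (store's y axis), 262 mm from the hinge and 42 mm in front of the hatch's front edge, carried on an arm at each end; 35 mm is free between bar and edge. 130 mm above the work surface when shut; at angle a it is 262 mm x sin(a) higher and 262 mm x (1 - cos(a)) further along the store's x axis. The bar is round, so it can turn between the fingers.
- hatch_hinge (a point): Middle of the hinge axis (fixed), 130 mm above the work surface, 110 mm along x from the store's centre. The axis is the store's y axis. The hatch plate is 220 x 250 mm, 6 mm thick, steel, 700 g.
- walnut_tray: Bystander: white tray of walnuts, 150 x 110 mm, 30 mm tall. Origin: centre of the underside.
- basket: Bystander: lime-green basket, 150 x 110 mm, 60 mm tall. Origin: centre of the underside.
- jar: Bystander: amber jar with a white cap, 64 mm across, 100 mm tall. Origin: centre of the underside.
Mind the look-alikes: they are no part of the job. What is shaped like the bowl but pink is not meant. Leave any pink look-alike of the cover alone.

How it is judged:
On the way, in this order (a step that is already met when the one before it is completed fails the run):
1. the cover is seated level on the bowl and let go (z of cover in the frame of bowl between 0.0495 and 0.0545 m and horizontal distance between cover and bowl below 0.007 m and angle between each of cover, bowl's own z axis and vertical below 0.06 rad and height (world z) of bowl below 0.012 m and contact force between the fingers and cover below 0.05 N), for 0.2 s.
2. the hatch is raised past its balance point by the gripper (value of joint hatch above 0.98 rad and contact force between the fingers and hatch above 0.1 N), for 0.1 s.
At the end, for the whole second after the job is handed in: The fingers hold the hatch still between 0.68 and 0.93 rad (balance 0.95) and nothing else props it; the cover, untouched, sits level (within 3 degrees), centred within 7 mm and down on the rim within 2.5 mm; the bowl stands upright on the board or table (all of step 1 and value of joint hatch between 0.68 and 0.93 rad and velocity of joint hatch between -0.05 and 0.05 rad/s and contact force between the fingers and hatch above 0.1 N and contact force between hatch and bowl below 0.02 N and contact force between hatch and cover below 0.02 N and contact force between hatch and walnut_tray below 0.02 N and contact force between hatch and basket below 0.02 N and contact force between hatch and jar below 0.02 N); the arm keeps its last pose, push and grip.
It fails at once if the hatch springs or is pushed almost fully open (above 1.38 rad) (value of joint hatch above 1.38 rad).
It fails at once if the walnut tray, the basket or the jar is moved by more than 20 mm (distance of any of walnut_tray, basket, jar from where it was at the start of the episode above 0.02 m).
It also fails if it takes over 61 s, if anything falls off the work surface, if the arm or the gripper's body presses on something with over 40 N, if the wrist force passes 120 N, or if a joint passes its speed limit or range.

## Working session

There is one attempt and no reset: what is moved stays moved. The work goes in short steps, Python scripts to look and compute and a tool call to move; the robot and the scene stay as the last step left them, time stands still between calls to the robot, and variables do not carry over. Pictures are saved under pics/ and viewed, and the job is handed in when it is done.

Besides the shell and the picture viewer there is one more tool, called after "Emit:" as name([rows], argument=value, ...), one row to a line, values as JSON. drive_tool: Moves the arm, as the interface text tells. Its arguments: {"type":"object","properties":{"series":{"type":"array","items":{"type":"array","items":{"type":"array","items":{"type":"number"}}}}},"required":["series"]}

```bash
ls; mkdir -p pics
cat > h.py <<'E'
import numpy as np, cv2
from bench import robot
def cam(s):
    f=200/np.tan(np.radians(s["vertical_fov"])/2)
    K=np.array([[f,0,s["cx"]],[0,f,s["cy"]],[0,0,1]])
    R=cv2.Rodrigues(np.array(s["rvec"],float))[0]; return K,R,np.array(s["tvec"],float).ravel()
def cloud(s):
    K,R,t=cam(s); v,u=np.mgrid[:400,:640]; d=s["depth"]
    P=np.stack([(u-K[0,2])/K[0,0]*d,(v-K[1,2])/K[1,1]*d,d],-1)
    return (P-t)@R
def proj(s,X):
    K,R,t=cam(s); c=R@np.asarray(X,float)+t; p=K@c; return p[:2]/p[2]
E
python3 - <<'E'
from h import *
import pickle
print(robot.get_obs())
for n in("side","top"):
    s=robot.snapshot(n); cv2.imwrite(f"pics/{n}0.png",s["img"]); pickle.dump(s,open(f"{n}0.pkl","wb"))
    print(n,{k:v for k,v in s.items() if k not in("img","depth")}); K,R,t=cam(s); print(-R.T@t)
E
```

```text
pics
{'time': 0.0, 'joint_positions': array([ 1.16590262e+00,  8.79125400e-02,  1.37224478e+00, -1.24576203e-05,
        1.68359728e+00, -1.03089374e-01]), 'qvel': array([ 9.09251216e-04, -4.53657823e-04,  4.90955577e-04,  4.23844354e-05,
       -1.67455770e-03,  1.30936009e-03]), 'joint_torque': array([-1.41525848e-03, -3.40174770e+01, -3.02430046e+01,  7.16316327e-02,
        3.29126290e-02, -1.88058925e-04]), 'tool_pos': array([0.16326875, 0.524631  , 0.2043322 ]), 'ee_rot': array([-3.13944091e+00, -2.10163404e-04,  2.83978671e+00]), 'wrist_force': array([-0.14734399,  0.55564858,  0.87289496]), 'wrist_torque': array([0.01702445, 0.01580725, 0.0342298 ]), 'width': 0.09432807568440828}
side {'vertical_fov': 43.67298040379803, 'cx': 312.3340041695742, 'cy': 201.64709689336377, 'rvec': array([ 2.35553091, -0.21754789,  0.07800325]), 'tvec': array([-0.57415411,  0.16638859,  1.45113428])}
[ 0.41211602 -0.98953533  1.14634595]
top {'vertical_fov': 57.76245804979125, 'cx': 318.1376792691732, 'cy': 194.63083800376953, 'rvec': array([ 2.15690949, -2.12759228,  0.1417615 ]), 'tvec': array([0.00185869, 0.6075966 , 1.28244354])}
[ 0.41880601 -0.00534378  1.35588034]
```

View pics/side0.png

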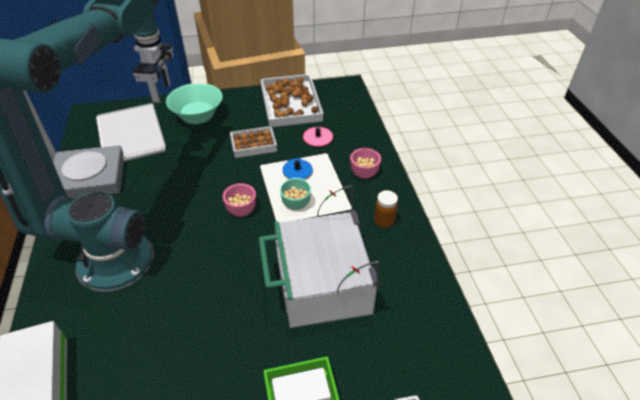

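View pics/top0.png

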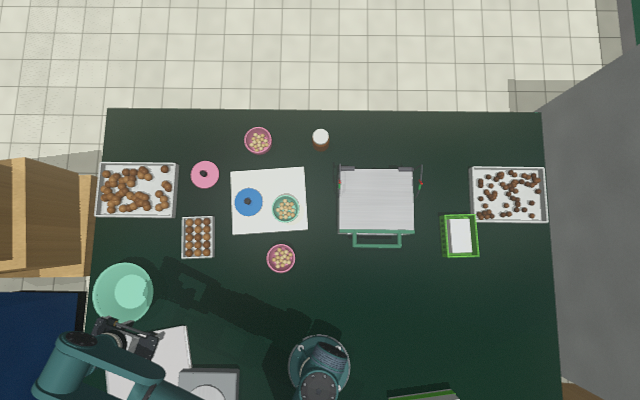

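The top view shows the blue cover at (248,202), the mint bowl at (285,208) on the white board, and the hatch handle bar at (377,240). The jar is at (320,137) and the basket at (460,236). Next I measure from both views.

Run:
```python
from h import *
import pickle
S={n:pickle.load(open(f"{n}0.pkl","rb")) for n in("side","top")}
def seg(n,box,lo,hi,zr):
    s=S[n];h=cv2.cvtColor(s["img"],cv2.COLOR_BGR2HSV);m=cv2.inRange(h,lo,hi)>0
    b=np.zeros_like(m);u0,v0,u1,v1=box;b[v0:v1,u0:u1]=1
    P=cloud(s);m&=b&(s["depth"]>0)
    q=P[m]; print(n,len(q),"zpct",np.percentile(q[:,2],[5,25,50,75,95]).round(4))
    q=q[(q[:,2]>zr[0])&(q[:,2]<zr[1])]
    c=(q.max(0)+q.min(0))/2; r,_=cv2.minEnclosingCircle((q[:,:2]*1000).astype(np.float32))[0:2]
    print("  n",len(q),"mean",q.mean(0).round(4),"mid",c.round(4),"ext",np.ptp(q,axis=0).round(4),"encl",np.round(r,1))
print("cover");seg("side",(275,150,320,185),(100,120,60),(125,255,255),(.012,.03));seg("top",(225,180,268,222),(95,120,60),(125,255,255),(.012,.03))
print("bowl");seg("side",(270,170,320,215),(65,60,40),(95,255,255),(.055,.075));seg("top",(265,188,305,228),(65,60,40),(95,255,255),(.055,.075))
print("handle");seg("side",(250,225,292,300),(60,60,40),(90,255,255),(.1,.16));seg("top",(345,225,410,255),(60,60,40),(90,255,255),(.1,.16))
for n in S:
    i=S[n]["img"]
    a=(255,140,405,300) if n=="side" else (215,120,435,260)
    cv2.imwrite(f"pics/{n}0c.png",cv2.resize(i[a[1]:a[3],a[0]:a[2]],None,fx=3.6,fy=3.6,interpolation=cv2.INTER_CUBIC))
P=cloud(S["top"]);print(P[300,450],P[175,240],P[172,375]);P=cloud(S["side"]);print(P[330,200],P[250,320])
```

```text
cover
side 452 zpct [0.0141 0.0176 0.0194 0.022  0.0401]
  n 408 mean [0.5794 0.2641 0.0195] mid [0.5797 0.2701 0.0207] ext [0.0977 0.1082 0.0172] encl [577.7 269.2]
top 544 zpct [0.0167 0.0194 0.0212 0.0231 0.0253]
  n 543 mean [0.5804 0.2703 0.0212] mid [0.5817 0.2708 0.0208] ext [0.1013 0.0983 0.0154] encl [581.5 270.5]
bowl
side 532 zpct [0.0229 0.0387 0.0499 0.0592 0.0662]
  n 190 mean [0.5518 0.1248 0.0617] mid [0.5522 0.1255 0.0623] ext [0.0943 0.1038 0.0144] encl [551.6 126.5]
top 291 zpct [0.0112 0.0222 0.0371 0.0642 0.069 ]
  n 105 mean [0.5553 0.136  0.0656] mid [0.5547 0.1278 0.0638] ext [0.0945 0.0939 0.0176] encl [553.5 127.9]
handle
side 2325 zpct [-0.004  -0.0013  0.0012  0.1328  0.1373]
  n 747 mean [ 0.45   -0.1999  0.1345] mid [ 0.4483 -0.1909  0.1253] ext [0.0598 0.2502 0.0328] encl [ 470.1 -190.9]
top 1137 zpct [-0.0029  0.0005  0.0041  0.1361  0.1396]
  n 502 mean [ 0.4504 -0.1887  0.1364] mid [ 0.4497 -0.1897  0.136 ] ext [0.0597 0.2149 0.0144] encl [ 475.4 -189.7]
[ 0.23631262 -0.46870962  0.00781354] [0.68386364 0.3079203  0.00871446] [ 0.67533253 -0.18473212  0.1346016 ]
[ 0.23797548 -0.27955998 -0.00116294] [ 0.5711852  -0.18511028  0.13395801]
```

```bash
sleep 1; ls pics
```

```text
side0.png
side0c.png
top0.png
top0c.png
```

View pics/top0c.png

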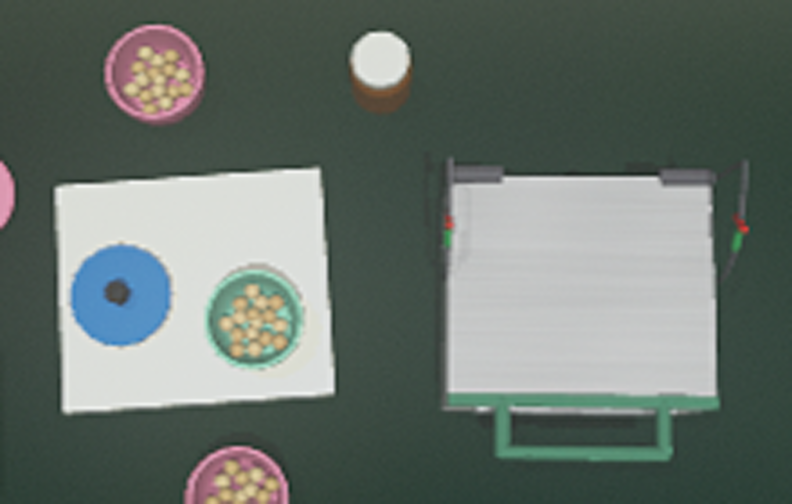

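View pics/side0c.png

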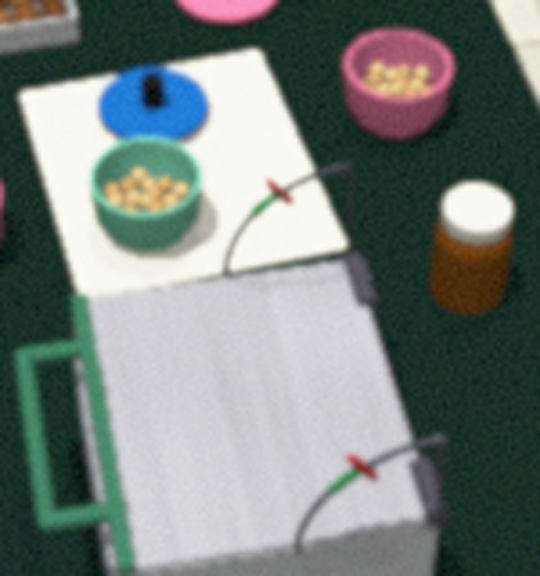

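```bash
cat > fit.py <<'E'
from h import *
from scipy.optimize import least_squares
def ring(r,z,n=90):
    a=np.linspace(0,2*np.pi,n);return np.c_[r*np.cos(a),r*np.sin(a),np.full(n,z)]
COVER=np.r_[ring(.053,.008),ring(.053,.014)]; BOWL=np.r_[ring(.05,.06),ring(.036,0)]
def P2(s,X):
    K,R,t=cam(s);c=X@R.T+t;p=c@K.T;return p[:,:2]/p[:,2:]
def cen(h):
    m=cv2.moments(h.astype(np.float32).reshape(-1,1,2));return np.array([m["m10"]/m["m00"],m["m01"]/m["m00"],np.sqrt(m["m00"])])
def hull(s,box,lo,hi):
    h=cv2.cvtColor(s["img"],cv2.COLOR_BGR2HSV);m=cv2.inRange(h,lo,hi);u0,v0,u1,v1=box;b=np.zeros_like(m);b[v0:v1,u0:u1]=m[v0:v1,u0:u1]
    n,l,st,_=cv2.connectedComponentsWithStats(b);b=(l==1+np.argmax(st[1:,4])).astype(np.uint8)
    # upscale for pixel extents
    b=cv2.resize(b,None,fx=4,fy=4,interpolation=cv2.INTER_NEAREST)
    p=cv2.findNonZero(b);return (cv2.convexHull(p).reshape(-1,2)+.5)/4-.5
def fit(model,obs,x0):
    def f(x):
        return np.concatenate([(cen(cv2.convexHull(P2(s,model+x).astype(np.float32)))-cen(h))[:2] for s,h in obs])
    r=least_squares(f,x0,diff_step=1e-3,x_scale=.01);
    for s,h in obs: print("   size model/obs",cen(cv2.convexHull(P2(s,model+r.x).astype(np.float32)))[2].round(2),cen(h)[2].round(2))
    print("  x",r.x.round(4),"res px",r.fun.round(2));return r.x
E
python3 - <<'E'
from fit import *
import pickle
S={n:pickle.load(open(f"{n}0.pkl","rb")) for n in("side","top")}
print("cover");fit(COVER,[(S["side"],hull(S["side"],(275,150,320,185),(100,120,60),(125,255,255))),(S["top"],hull(S["top"],(225,180,268,222),(95,120,60),(125,255,255)))],[.58,.27,.006])
print("bowl");fit(BOWL,[(S["side"],hull(S["side"],(270,175,320,215),(65,60,40),(95,255,255))),(S["top"],hull(S["top"],(265,188,305,228),(65,60,40),(95,255,255)))],[.55,.127,.006])
for n,box in(("side",(255,225,285,295)),("top",(350,241,404,250))):
    s=S[n];h=cv2.cvtColor(s["img"],cv2.COLOR_BGR2HSV);P=cloud(s);m=(cv2.inRange(h,(60,60,40),(90,255,255))>0)&(P[...,2]>.12)&(P[...,0]<.5)
    b=np.zeros_like(m);b[box[1]:box[3],box[0]:box[2]]=1;m&=b
    q=P[m]
    l=q[q[:,0]<.425 ]
    print(n,len(l),np.percentile(l[:,0],[5,50,95]).round(4),"y",l[:,1].min().round(4),l[:,1].max().round(4),"z",np.median(l[:,2]).round(4),"slope dx/dy",np.polyfit(l[:,1],l[:,0],1).round(4))
E
```

```text
cover
   size model/obs 23.46 22.35
   size model/obs 25.33 24.44
  x [0.5805 0.2712 0.0076] res px [ 0.18 -0.04 -0.01  0.2 ]
bowl
   size model/obs 28.18 27.79
   size model/obs 24.66 24.15
  x [0.5531 0.128  0.0044] res px [ 0.15 -0.03 -0.01  0.17]
side 139 [0.4178 0.4215 0.4247] y -0.9895 -0.1125 z 0.1346 slope dx/dy [0.0113 0.4239]
top 89 [0.42   0.4219 0.4248] y -0.2662 -0.0053 z 0.1359 slope dx/dy [-0.0113  0.4203]
```

```bash
cat >> h.py <<'E'
from scipy.spatial.transform import Rotation as Ro
def row(p,yaw=np.pi/2,rpy=None):
    o=robot.get_obs();R0=Ro.from_euler("xyz",o["ee_rot"]);R1=Ro.from_euler("xyz",rpy if rpy is not None else [np.pi,0,yaw])
    d=R0.inv().apply(np.array(p)-o["tool_pos"])*100
    print("row",(R0.inv()*R1).as_rotvec().round(4),d.round(2),"at",o["tool_pos"].round(4),o["ee_rot"].round(4),"t",o["time"],"w",o["width"],"F",o["wrist_force"].round(2))
def ray(s,uv,z):
    K,R,t=cam(s);d=R.T@np.linalg.solve(K,[uv[0],uv[1],1]);c=-R.T@t;return c+d*(z-c[2])/d[2]
E
python3 - <<'E'
from h import *
import pickle
S={n:pickle.load(open(f"{n}0.pkl","rb")) for n in("side","top")}
row([.5805,.2712,.14])
print("knob top",ray(S["top"],(247.8-.4,200.8-.4),.05), ray(S["side"],(255+152/3.6-.4,140+75/3.6-.4),.05))
for n,box in(("side",(255,225,290,295)),("top",(345,231,414,252))):
    s=S[n];h=cv2.cvtColor(s["img"],cv2.COLOR_BGR2HSV);P=cloud(s);m=(cv2.inRange(h,(60,60,40),(90,255,255))>0)&(s["depth"]>0)&(P[...,2]>.12)&(P[...,0]<.5)
    b=np.zeros_like(m);b[box[1]:box[3],box[0]:box[2]]=1;m&=b
    q=P[m]
    for y in np.arange(-.32,-.05,.02):
        l=q[(abs(q[:,1]-y)<.01)]; 
        if len(l): 
            f=l[l[:,0]<.435]; print(n,round(y,2),len(l),"x all",l[:,0].min().round(4),l[:,0].max().round(4),"bar",len(f),(f.mean(0).round(4) if len(f) else ""))
E
```

```text
row [-1.800e-03  1.100e-03  1.269e+00] [-47.37 -11.79   6.46] at [0.1633 0.5247 0.2044] [-3.1396e+00 -2.0000e-04  2.8398e+00] t 0.1 w 0.09385186038469412 F [ 0.06 -0.83  0.07]
knob top [0.58204166 0.26709695 0.05      ] [0.58130355 0.27403115 0.05      ]
side -0.3 17 x all 0.4677 0.4741 bar 0 
side -0.28 66 x all 0.4202 0.4768 bar 12 [ 0.4285 -0.2711  0.1332]
side -0.26 123 x all 0.4185 0.478 bar 44 [ 0.4258 -0.2601  0.1338]
side -0.24 59 x all 0.4184 0.4773 bar 35 [ 0.4247 -0.2397  0.1347]
side -0.22 64 x all 0.4187 0.4772 bar 37 [ 0.4258 -0.2199  0.1347]
side -0.2 60 x all 0.4187 0.4772 bar 36 [ 0.4254 -0.1989  0.1349]
side -0.18 52 x all 0.4187 0.4772 bar 29 [ 0.4252 -0.1799  0.1348]
side -0.16 59 x all 0.419 0.4783 bar 34 [ 0.4257 -0.1607  0.1351]
side -0.14 57 x all 0.4186 0.4776 bar 31 [ 0.4253 -0.1401  0.1349]
side -0.12 116 x all 0.4186 0.477 bar 34 [ 0.4266 -0.1204  0.1347]
side -0.1 27 x all 0.4256 0.4774 bar 2 [ 0.4283 -0.1091  0.1337]
side -0.08 14 x all 0.4675 0.4769 bar 0 
top -0.32 2 x all 0.4689 0.4756 bar 0 
top -0.3 16 x all 0.4687 0.4755 bar 0 
top -0.28 15 x all 0.4686 0.4751 bar 0 
top -0.26 83 x all 0.4218 0.4749 bar 23 [ 0.427  -0.2601  0.1365]
top -0.24 37 x all 0.4215 0.4746 bar 24 [ 0.4265 -0.2406  0.1365]
top -0.22 35 x all 0.4212 0.4744 bar 24 [ 0.4263 -0.2206  0.1367]
top -0.2 36 x all 0.4209 0.4742 bar 24 [ 0.426  -0.2008  0.1364]
top -0.18 36 x all 0.4206 0.4739 bar 24 [ 0.4257 -0.1809  0.136 ]
top -0.16 39 x all 0.4203 0.4734 bar 27 [ 0.4263 -0.1604  0.136 ]
top -0.14 42 x all 0.42 0.4734 bar 30 [ 0.4268 -0.1412  0.1346]
top -0.12 68 x all 0.4198 0.4729 bar 28 [ 0.4268 -0.1211  0.136 ]
top -0.1 26 x all 0.423 0.4727 bar 4 [ 0.428  -0.1095  0.1352]
top -0.08 6 x all 0.4689 0.4723 bar 0
```

Emit:
drive_tool([
  [[0, 0, 0.13, -4.7, -1.2, 0.6, 100], [0, 0, 0.26, -9.4, -2.4, 1.2, 100], [0, 0, 0.39, -14.1, -3.6, 1.8, 100], [0, 0, 0.52, -18.8, -4.8, 2.4, 100], [0, 0, 0.65, -23.5, -6.0, 3.0, 100], [0, 0, 0.78, -28.2, -7.2, 3.6, 100], [0, 0, 0.91, -32.9, -8.4, 4.2, 100], [0, 0, 1.04, -37.6, -9.6, 5.0, 100], [0, 0, 1.17, -42.3, -10.8, 5.8, 100], [-0.002, 0.001, 1.269, -47.4, -11.8, 6.5, 100], [-0.002, 0.001, 1.269, -47.4, -11.8, 6.5, 100], [-0.002, 0.001, 1.269, -47.4, -11.8, 6.5, 100], [-0.002, 0.001, 1.269, -47.4, -11.8, 6.5, 100], [-0.002, 0.001, 1.269, -47.4, -11.8, 6.5, 100]],
])

```text
time: 1.5
tool_pos: [0.5797, 0.2722, 0.1402]
ee_rot: [3.141, -0.001, 1.573]
wrist_force: [0.0, -0.4, 0.8]
width: 0.0939
```

Run:
```python
from h import *
row([.581,.271,.025])
s=robot.snapshot("side"); cv2.imwrite("pics/s1.png",cv2.resize(s["img"][80:260,220:420],None,fx=4,fy=3.3))
```

```text
row [ 0.0006 -0.0006  0.0023] [-0.13  0.12 11.52] at [0.5797 0.2722 0.1402] [ 3.1410e+00 -6.0000e-04  1.5731e+00] t 1.5 w 0.09390157479937451 F [ 0.02 -0.37  0.8 ]
```

Emit:
drive_tool([
  [[0, 0, 0.002, -0.1, 0.1, 3, 100], [0, 0, 0.002, -0.1, 0.1, 6, 80], [0, 0, 0.002, -0.1, 0.1, 8.5, 70], [0, 0, 0.002, -0.1, 0.1, 10.0, 60], [0, 0, 0.002, -0.1, 0.1, 11.0, 50], [0, 0, 0.002, -0.1, 0.1, 11.5, 50], [0, 0, 0.002, -0.1, 0.1, 11.5, 50], [0, 0, 0.002, -0.1, 0.1, 11.5, 50]],
])

```text
time: 2.35
tool_pos: [0.5817, 0.2717, 0.0268]
ee_rot: [3.138, -0.001, 1.571]
wrist_force: [-0.1, 0.3, 0.7]
width: 0.0479
```

Run:
```python
from h import *
row([.581,.271,.025])
for n in("side","top"):
    s=robot.snapshot(n); c=s["img"][110:230,250:350] if n=="side" else s["img"][160:250,200:320]; cv2.imwrite(f"pics/{n}2.png",cv2.resize(c,None,fx=5,fy=5,interpolation=2))
```

```text
row [ 0.0032 -0.0014  0.0005] [-0.07 -0.07  0.18] at [0.5817 0.2717 0.0268] [ 3.1384e+00 -1.4000e-03  1.5713e+00] t 2.35 w 0.04788294813525304 F [-0.1   0.3   0.68]
```

View pics/side2.png

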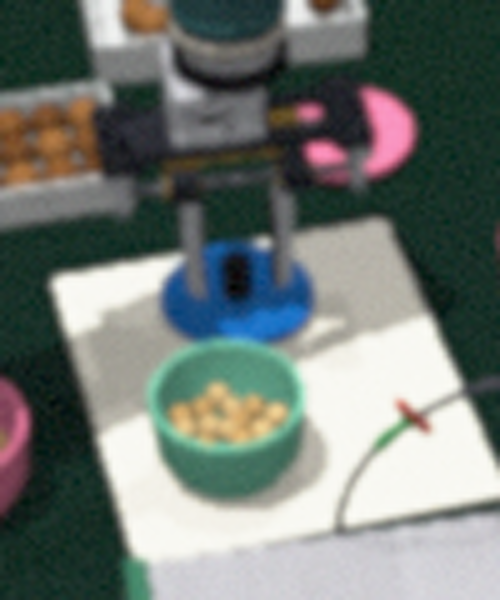

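The open fingers stand either side of the black knob, which is at (237,275) in the crop and well centred, with the tips just above the blue disc. Closing and lifting next.

Emit:
drive_tool([
  [[0, 0, 0, 0, 0, 0.1, 20], [0, 0, 0, 0, 0, 0.1, 0], [0, 0, 0, 0, 0, 0.1, 0], [0, 0, 0, 0, 0, 0.1, 0], [0, 0, 0, 0, 0, 0.1, 0], [0, 0, 0, 0, 0, 0.1, 0], [0, 0, 0, 0, 0, -1, 0], [0, 0, 0, 0, 0, -3, 0], [0, 0, 0, 0, 0, -6, 0], [0, 0, 0, 0, 0, -10, 0], [0, 0, 0, 0, 0, -10, 0], [0, 0, 0, 0, 0, -10, 0], [0, 0, 0, 0, 0, -10, 0]],
])

```text
time: 3.75
tool_pos: [0.5805, 0.2711, 0.1251]
ee_rot: [3.141, -0.0, 1.571]
wrist_force: [-0.2, 0.0, -2.3]
width: 0.0213
```

```bash
cat > look.py <<'E'
from fit import *
import sys
def cover(b1,b2,x0,tag):
    s,t=robot.snapshot("side"),robot.snapshot("top")
    for n,i,b in(("s",s,b1),("t",t,b2)):
        c=i["img"][b[1]:b[3],b[0]:b[2]];cv2.imwrite(f"pics/{tag}{n}.png",cv2.resize(c,None,fx=5,fy=5,interpolation=2))
    return s,t
E
python3 - <<'E'
from look import *
row([.5545,.128,.13])
s,t=cover((250,100,350,210),(205,160,325,240),0,"lift")
for n,i in(("side",s),("top",t)): print(n,proj(i,[.581,.271,.12]))
E
```

```text
row [ 0.0006 -0.0004  0.0003] [-14.31  -2.61  -0.5 ] at [0.5805 0.2711 0.1251] [ 3.1410e+00 -4.0000e-04  1.5711e+00] t 3.75 w 0.021335169463492305 F [-0.2   0.05 -2.31]
side [296.2273335  144.67776649]
top [242.13715444 198.11118804]
```

View pics/lifts.png

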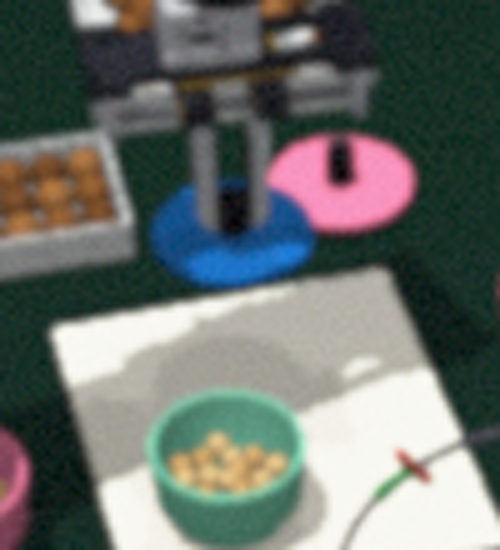

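View pics/liftt.png

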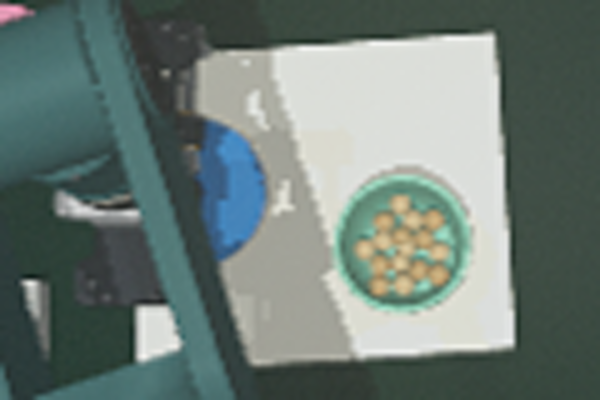

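Emit:
drive_tool([
  [[0, 0, 0, -2, -0.4, 0, 0], [0, 0, 0, -5, -1, 0, 0], [0, 0, 0, -8, -1.6, 0, 0], [0, 0, 0, -11, -2.2, 0, 0], [0, 0, 0, -13, -2.5, 0.5, 0], [0, 0, 0, -14.3, -2.7, 1.5, 0], [0, 0, 0, -14.3, -2.7, 2.0, 0], [0, 0, 0, -14.3, -2.7, 2.0, 0], [0, 0, 0, -14.3, -2.7, 2.0, 0], [0, 0, 0, -14.3, -2.7, 2.0, 0], [0, 0, 0, -14.3, -2.7, 2.0, 0]],
])

```text
time: 4.95
tool_pos: [0.5536, 0.1288, 0.1047]
ee_rot: [3.141, -0.0, 1.572]
wrist_force: [0.1, -0.7, -0.4]
width: 0.0211
```

Run:
```python
from look import *
row([.5535,.128,.08])
s,t=cover((240,110,360,230),(220,160,340,260),0,"abv")
o=robot.get_obs()["tool_pos"]
h=hull(s,(240,110,360,230),(100,120,60),(125,255,255))
for z in(o[2]-.0198,):
    r=least_squares(lambda x:(cen(cv2.convexHull(P2(s,COVER+[x[0],x[1],z]).astype(np.float32)))-cen(h))[:2],[.55,.128],diff_step=1e-3);print("cover side",r.x.round(4),r.fun)
for n,i in(("side",s),("top",t)):print(n,proj(i,[.5535,.128,.101]))
```

```text
row [ 0.0001 -0.0002  0.0014] [-0.08 -0.01  2.47] at [0.5536 0.1288 0.1047] [ 3.1415e+00 -2.0000e-04  1.5722e+00] t 4.95 w 0.02107572042312572 F [ 0.1  -0.67 -0.38]
cover side [0.553  0.1221] [ 4.13355679e-07 -2.18818855e-07]
side [294.91618435 179.48821648]
top [283.9265     207.19449661]
```

View pics/abvs.png

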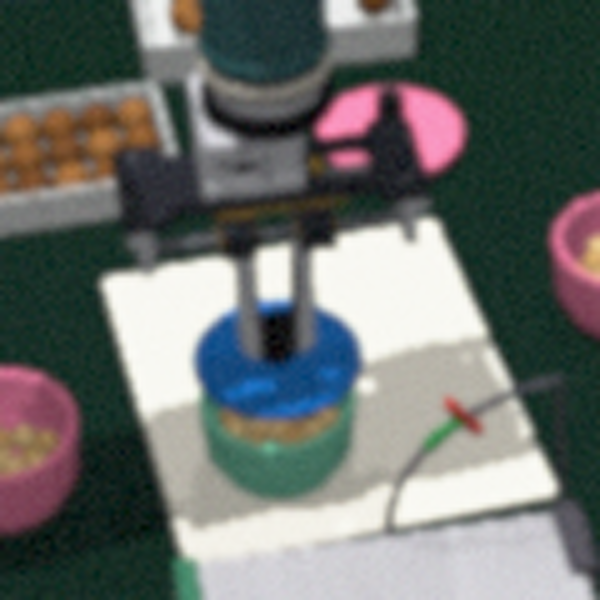

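View pics/abvt.png

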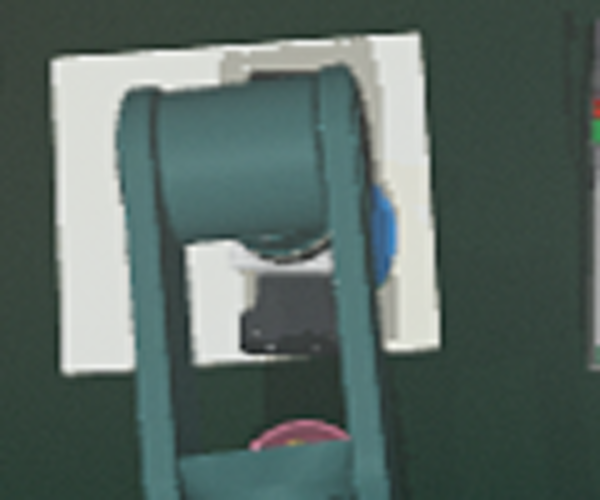

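Run:
```python
from look import *
import pickle
def an(s,box,tag):
    h=cv2.cvtColor(s["img"],cv2.COLOR_BGR2HSV);m=cv2.inRange(h,(100,120,60),(125,255,255))
    u0,v0,u1,v1=box;b=np.zeros_like(m);b[v0:v1,u0:u1]=m[v0:v1,u0:u1]
    b=cv2.erode(b,np.ones((3,3)));P=cloud(s);m=(b>0)&(s["depth"]>0);q=P[m]
    k=np.ones(len(q),bool)
    for _ in range(5):
        A=np.c_[q[:,0]-q[k,0].mean(),q[:,1]-q[k,1].mean(),np.ones(len(q))];c=np.linalg.lstsq(A[k],q[k,2],rcond=None)[0];r=q[:,2]-A@c;k=abs(r)<.006
    print(tag,len(q),k.sum(),"mean",q[k].mean(0).round(4),"slopes",c.round(4),"std",r[k].std().round(4))
    hh=hull(s,box,(100,120,60),(125,255,255));print("   hull bbox",hh.min(0),hh.max(0))
S0=pickle.load(open("side0.pkl","rb"));an(S0,(275,150,320,185),"init")
s=robot.snapshot("side");an(s,(240,110,360,230),"now")
for a,z0,c,i in(("init",.006,(.5805,.2712),S0),("now",.0849,(.5536,.1288),s)):
    p=P2(i,COVER+[*c,z0]);print(a,"model bbox",p.min(0).round(2),p.max(0).round(2))
    print("   base/top of knob",proj(i,[*c,z0+.014]).round(1),proj(i,[*c,z0+.044]).round(1))
```

```text
init 328 309 mean [0.5788 0.265  0.0194] slopes [ 0.0005 -0.0165  0.0194] std 0.0025
   hull bbox [282.625 156.625] [311.375 178.375]
now 295 291 mean [0.5512 0.109  0.0979] slopes [-0.0073 -0.0237  0.0979] std 0.0022
   hull bbox [279.625 172.625] [310.375 193.375]
init model bbox [281.37 157.56] [312.61 179.66]
   base/top of knob [297.  167.7] [296.7 161. ]
now model bbox [277.71 168.35] [312.16 193.27]
   base/top of knob [294.9 179.8] [294.6 172.6]
```

Run:
```python
from look import *
import pickle
s=robot.snapshot("side");S0=pickle.load(open("side0.pkl","rb"))
out=[]
for i,c,z,o in((S0,(.5805,.2712),.006,(272,145)),(s,(.5536,.1288),.0849,(270,160))):
    im=i["img"][o[1]:o[1]+50,o[0]:o[0]+50];im=cv2.resize(im,None,fx=8,fy=8,interpolation=cv2.INTER_CUBIC)
    p=((P2(i,ring(.053,.014)+[*c,z])-o+.5)*8).astype(int);cv2.polylines(im,[p],1,(0,255,255),1)
    p=((P2(i,ring(.011,.044)+[*c,z])-o+.5)*8).astype(int);cv2.polylines(im,[p],1,(0,0,255),1)
    p=((P2(i,ring(.053,.008)+[*c,z])-o+.5)*8).astype(int);cv2.polylines(im,[p],1,(0,255,0),1)
    out.append(im)
cv2.imwrite("pics/cmp.png",np.hstack(out))
```

```text
(no output)
```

View pics/cmp.png

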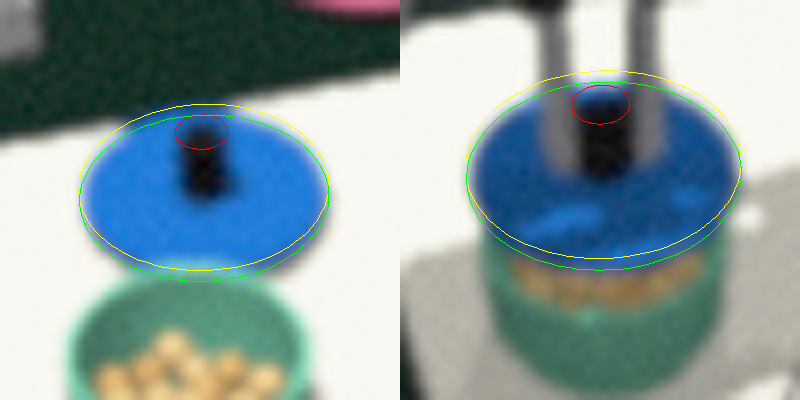

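```bash
cat > edge.py <<'E'
from fit import *
from scipy.optimize import minimize
def feat(s,kind):
    f=s["img"].astype(np.float32);B,G,R=f[...,0],f[...,1],f[...,2]
    return (B-R)/(B+R+10) if kind=="blue" else (G-R)/(G+R+10)
def score(s,F,model,x,keep=None):
    h=cv2.convexHull(P2(s,model+x).astype(np.float32)).reshape(-1,2)
    h=np.vstack([h,h[:1]]);seg=np.r_[0,np.cumsum(np.linalg.norm(np.diff(h,axis=0),axis=1))]
    q=np.linspace(0,seg[-1],400,endpoint=False);p=np.c_[np.interp(q,seg,h[:,0]),np.interp(q,seg,h[:,1])]
    c=p.mean(0);t=np.roll(p,-3,0)-np.roll(p,3,0);n=np.c_[t[:,1],-t[:,0]];n/=np.linalg.norm(n,axis=1,keepdims=True)+1e-9
    n*=np.sign(((p-c)*n).sum(1))[:,None]
    k=keep(p-c) if keep else np.ones(len(p),bool)
    sm=lambda d:cv2.remap(F,(p[:,0]+d*n[:,0]).astype(np.float32)[None],(p[:,1]+d*n[:,1]).astype(np.float32)[None],cv2.INTER_LINEAR)[0]
    g=sum(sm(-d)-sm(d) for d in(.5,1.,1.5))
    return np.clip(g,-.5,1.2)[k].mean()
def best(s,kind,model,x0,z,keep=None):
    F=feat(s,kind);F=cv2.GaussianBlur(F,(0,0),.6)
    g=[(score(s,F,model,np.array([x0[0]+a,x0[1]+b,z]),keep),x0[0]+a,x0[1]+b) for a in np.arange(-.012,.0121,.001) for b in np.arange(-.012,.0121,.001)]
    m=max(g);r=minimize(lambda x:-score(s,F,model,np.array([*x,z]),keep),m[1:],method="Nelder-Mead",options=dict(initial_simplex=[m[1:],(m[1]+.001,m[2]),(m[1],m[2]+.001)]))
    return r.x.round(4),round(-r.fun,3)
E
python3 - <<'E'
from edge import *
import pickle
S0=pickle.load(open("side0.pkl","rb"));T0=pickle.load(open("top0.pkl","rb"));s=robot.snapshot("side")
fr=lambda d:(d[:,1]<4)
print("cover0 side",best(S0,"blue",COVER,(.5805,.2712),.006,fr))
print("cover0 top",best(T0,"blue",COVER,(.5805,.2712),.006))
print("bowl0 side all",best(S0,"green",BOWL,(.553,.128),.006, lambda d:(d[:,1]>-8)|(abs(d[:,0])>9)))
print("bowl0 side",best(S0,"green",BOWL,(.553,.128),.006))
print("bowl0 top",best(T0,"green",BOWL,(.553,.128),.006))
z=robot.get_obs()["tool_pos"][2]-.0198
print("cover now, no fingers",best(s,"blue",COVER,(.553,.128),z,lambda d:(d[:,1]>-6)|(abs(d[:,0])>10)))
print("cover now all",best(s,"blue",COVER,(.553,.128),z))
print("cover now sides+back",best(s,"blue",COVER,(.553,.128),z,lambda d:(d[:,1]<3)))
E
```

```text
cover0 side (array([0.5789, 0.2645]), np.float64(0.84))
cover0 top (array([0.5818, 0.2714]), np.float64(0.865))
bowl0 side all (array([0.5526, 0.1265]), np.float64(0.374))
bowl0 side (array([0.5519, 0.122 ]), np.float64(0.261))
bowl0 top (array([0.5533, 0.128 ]), np.float64(0.333))
cover now, no fingers (array([0.5554, 0.1252]), np.float64(0.851))
cover now all (array([0.5543, 0.1241]), np.float64(0.754))
cover now sides+back (array([0.5517, 0.1186]), np.float64(0.713))
```

Emit:
drive_tool([
  [[0, 0, 0, 0, -0.05, 1.0, 0], [0, 0, 0, 0, -0.05, 1.6, 0], [0, 0, 0, 0, -0.05, 1.9, 0], [0, 0, 0, 0, -0.05, 2.1, 0], [0, 0, 0, 0, -0.05, 2.2, 0], [0, 0, 0, 0, -0.05, 2.3, 0], [0, 0, 0, 0, -0.05, 2.3, 0]],
])

```text
time: 5.9
tool_pos: [0.5529, 0.1282, 0.0816]
ee_rot: [-3.141, -0.0, 1.571]
wrist_force: [-0.5, 0.3, 0.0]
width: 0.0213
```

Emit:
drive_tool([
  [[0, 0, 0, 0, 0, 0.15, 0], [0, 0, 0, 0, 0, 0.3, 0], [0, 0, 0, 0, 0, 0.4, 0], [0, 0, 0, 0, 0, 0.45, 0], [0, 0, 0, 0, 0, 0.45, 0]],
])

```text
time: 6.4
tool_pos: [0.5531, 0.1283, 0.0783]
ee_rot: [3.141, -0.0, 1.571]
wrist_force: [-3.2, -0.4, 4.3]
width: 0.0213
```

Run:
```python
from look import *
row([.5535,.128,.0775])
s,t=cover((240,110,360,230),(220,160,340,260),0,"low")
```

```text
row [ 0.0007 -0.0001  0.0006] [-0.03  0.04  0.08] at [0.5531 0.1283 0.0783] [ 3.1409e+00 -1.0000e-04  1.5714e+00] t 6.4 w 0.02133995187759884 F [-3.17 -0.41  4.34]
```

View pics/lows.png

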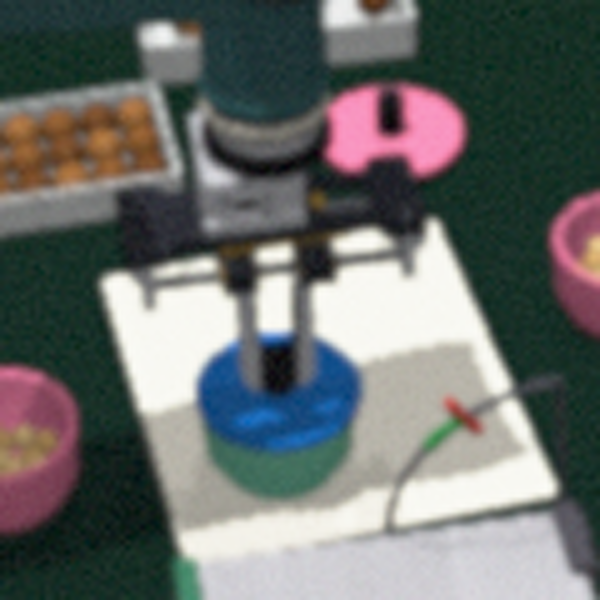

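The blue disc now sits down on the mint rim with no gap, there is about 4 N of contact, and the height matches the seated value. Releasing and rising.

Emit:
drive_tool([
  [[0, 0, 0, 0, 0, 0, 30], [0, 0, 0, 0, 0, 0, 50], [0, 0, 0, 0, 0, 0, 50], [0, 0, 0, 0, 0, 0, 50], [0, 0, 0, 0, 0, -1, 50], [0, 0, 0, 0, 0, -4, 50], [0, 0, 0, 0, 0, -8, 50], [0, 0, 0, 0, 0, -13, 50], [0, 0, 0, -4, -3, -17, 50], [0, 0, 0, -8, -6, -17, 50], [0, 0, 0, -13, -8, -17, 50], [0, 0, 0, -18, -11, -17, 50], [0, 0, 0, -23, -13, -17, 50], [0, 0, 0, -28, -13, -17, 50], [0, 0, 0, -31.8, -12.7, -17, 50], [0, 0, 0, -31.8, -12.7, -17, 50], [0, 0, 0, -31.8, -12.7, -17, 50], [0, 0, 0, -31.8, -12.7, -17, 50]],
])

```text
time: 8.3
tool_pos: [0.4263, -0.189, 0.2485]
ee_rot: [3.141, -0.001, 1.572]
wrist_force: [0.1, 0.3, -0.1]
width: 0.047
```

Run:
```python
from look import *
from edge import best
row([.426,-.19,.111])
s,t=cover((240,130,400,260),(220,140,380,260),0,"rel")
K0=None
print("top",best(t,"blue",COVER,(.553,.128),.058));print("side",best(s,"blue",COVER,(.553,.128),.058))
for n,i,b in(("s",s,(240,130,400,280)),("t",t,(230,160,420,270))):
    h=cv2.cvtColor(i["img"],cv2.COLOR_BGR2HSV);m=cv2.erode(cv2.inRange(h,(95,120,60),(125,255,255)),np.ones((3,3)));m[:160]=0;m[:,:270]=0;m[230:]=0;m[:,310:]=0
    q=cloud(i)[(m>0)&(i["depth"]>0)];q=q[(q[:,2]>.05)&(q[:,2]<.085)];c=np.linalg.lstsq(np.c_[q[:,:2]-q[:,:2].mean(0),np.ones(len(q))],q[:,2],rcond=None)[0];print(n,len(q),q.mean(0).round(4),"plane",c.round(4))
    cv2.imwrite(f"pics/rel{n}.png",cv2.resize(i["img"][b[1]:b[3],b[0]:b[2]],None,fx=4,fy=4,interpolation=2))
```

```text
row [ 0.001  -0.0009  0.001 ] [-0.12 -0.05 13.75] at [ 0.4263 -0.189   0.2485] [ 3.1406e+00 -9.0000e-04  1.5718e+00] t 8.3 w 0.04700243355577756 F [ 0.09  0.34 -0.15]
top (array([0.5545, 0.1278]), np.float64(0.86))
side (array([0.5506, 0.1241]), np.float64(0.674))
s 186 [0.5755 0.1149 0.0718] plane [ 0.0236 -0.0168  0.0718]
t 458 [0.5534 0.1273 0.0734] plane [ 0.0005 -0.0044  0.0734]
```

View pics/rels.png

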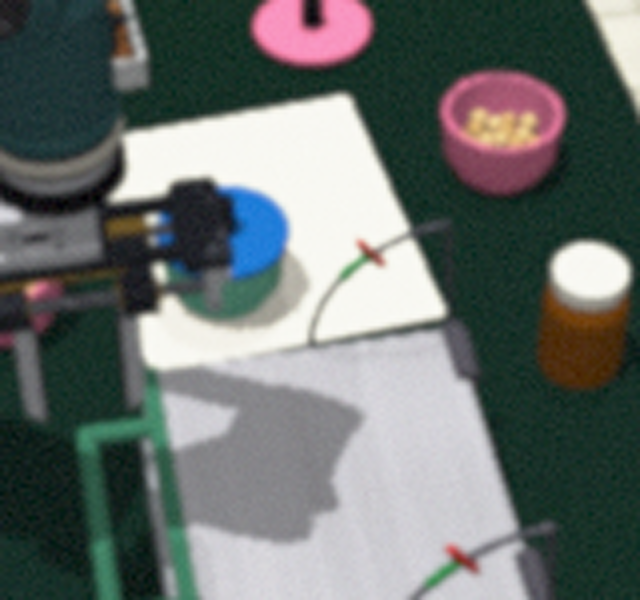

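View pics/relt.png

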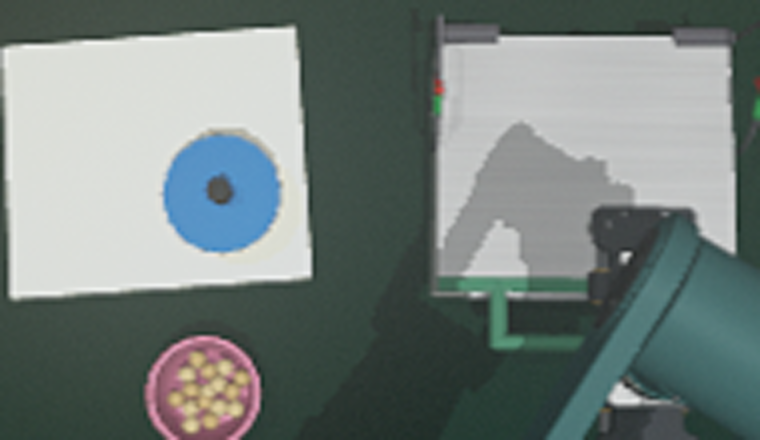

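The cover sits level and concentric: disc at (221,192) in the top crop, fitted plane slope under 0.5%. Next I lower over the handle.

Emit:
drive_tool([
  [[0, 0, 0, 0, 0, 3, 40], [0, 0, 0, 0, 0, 6, 40], [0, 0, 0, 0, 0, 8, 40], [0, 0, 0, 0, 0, 8.5, 40], [0, 0, 0, 0, 0, 8.5, 40], [0, 0, 0, 0, 0, 8.5, 40]],
])

```text
time: 9.0
tool_pos: [0.4275, -0.188, 0.165]
ee_rot: [3.138, 0.001, 1.575]
wrist_force: [0.4, -0.7, 0.3]
width: 0.0374
```

Run:
```python
from look import *
row([.4265,-.19,.113])
s,t=cover((230,190,360,310),(330,200,440,270),0,"hd")
```

```text
row [0.0032 0.0007 0.0042] [-0.2  -0.12  5.2 ] at [ 0.4275 -0.188   0.165 ] [3.1384e+00 7.0000e-04 1.5750e+00] t 9.0 w 0.03739222409640329 F [ 0.4  -0.72  0.29]
```

View pics/hds.png

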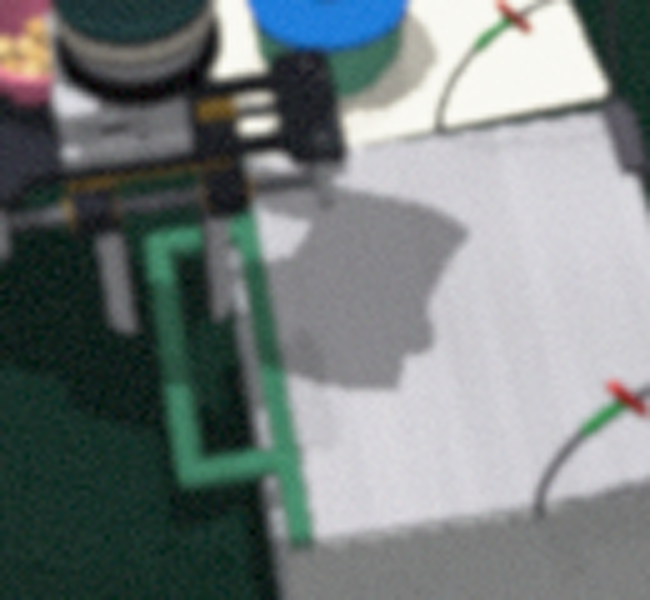

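Fingers straddle the bar: tips at about (125,330) and (220,315) in the crop, with the bar between them. Lowering and closing.

Emit:
drive_tool([
  [[0, 0, 0, -0.2, -0.1, 2, 40], [0, 0, 0, -0.2, -0.1, 3.5, 40], [0, 0, 0, -0.2, -0.1, 4.6, 40], [0, 0, 0, -0.2, -0.1, 5.1, 40], [0, 0, 0, -0.2, -0.1, 5.2, 40], [0, 0, 0, -0.2, -0.1, 5.2, 40], [0, 0, 0, -0.2, -0.1, 5.2, 20], [0, 0, 0, -0.2, -0.1, 5.2, 0], [0, 0, 0, -0.2, -0.1, 5.2, 0], [0, 0, 0, -0.2, -0.1, 5.2, 0], [0, 0, 0, -0.2, -0.1, 5.2, 0], [0, 0, 0, -0.2, -0.1, 5.2, 0]],
])

```text
time: 10.3
tool_pos: [0.4253, -0.1906, 0.1133]
ee_rot: [3.141, 0.001, 1.574]
wrist_force: [-6.0, -0.6, 2.1]
width: 0.013
```

Run:
```python
from look import *
o=robot.get_obs();p=o["tool_pos"]
s,t=cover((230,190,360,310),(330,200,440,270),0,"gr")
R0=Ro.from_euler("xyz",o["ee_rot"])
print(p,o["ee_rot"],o["wrist_force"])
for a in np.arange(0,1.08,.08):
    print(round(a,2),(R0.inv().apply([.262*(1-np.cos(a)),0,.262*np.sin(a)])*100).round(2))
```

```text
[ 0.42526188 -0.19063452  0.11330464] [3.14118911e+00 1.27708538e-03 1.57403581e+00] [-6.04810233 -0.59397394  2.1449271 ]
0.0 [0. 0. 0.]
0.08 [-0.    0.08 -2.09]
0.16 [-0.01  0.34 -4.17]
0.24 [-0.01  0.75 -6.23]
0.32 [-0.01  1.33 -8.24]
0.4 [ -0.02   2.07 -10.2 ]
0.48 [ -0.03   2.97 -12.1 ]
0.56 [ -0.03   4.01 -13.92]
0.64 [ -0.04   5.19 -15.64]
0.72 [ -0.04   6.51 -17.27]
0.8 [ -0.05   7.95 -18.79]
0.88 [ -0.06   9.51 -20.19]
0.96 [ -0.06  11.18 -21.46]
1.04 [ -0.07  12.95 -22.59]
```

View pics/grs.png

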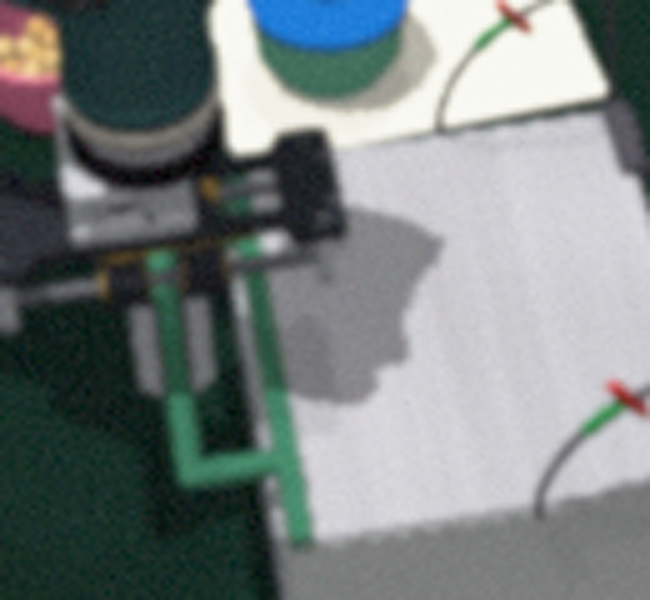

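Emit:
drive_tool([
  [[0, 0, 0, 0, 0.02, -1.05, 0], [0, 0, 0, 0, 0.08, -2.09, 0], [0, 0, 0, 0, 0.19, -3.13, 0], [0, 0, 0, 0, 0.34, -4.17, 0], [0, 0, 0, 0, 0.52, -5.2, 0], [0, 0, 0, 0, 0.75, -6.23, 0], [0, 0, 0, 0, 1.02, -7.24, 0], [0, 0, 0, 0, 1.33, -8.24, 0], [0, 0, 0, 0, 1.68, -9.23, 0], [0, 0, 0, 0, 2.07, -10.2, 0], [0, 0, 0, 0, 2.07, -10.2, 0], [0, 0, 0, 0, 2.07, -10.2, 0]],
])

```text
time: 11.6
tool_pos: [0.4452, -0.1906, 0.2166]
ee_rot: [-3.14, 0.002, 1.574]
wrist_force: [-5.6, -0.9, 0.6]
width: 0.0128
```

Run:
```python
from look import *
o=robot.get_obs();p=o["tool_pos"]
print(p,o["ee_rot"],o["wrist_force"],o["width"], "ang",np.arcsin((p[2]-.1133)/.262), np.arccos(1-(p[0]-.4253)/.262))
s,t=cover((230,150,360,310),(330,130,450,270),0,"up1")
```

```text
[ 0.44522008 -0.1906233   0.21656048] [-3.14027377e+00  1.87621092e-03  1.57361130e+00] [-5.64174139 -0.94979886  0.57586029] 0.01279468844884944 ang 0.40511446968786413 0.39246483071375227
```

View pics/up1s.png

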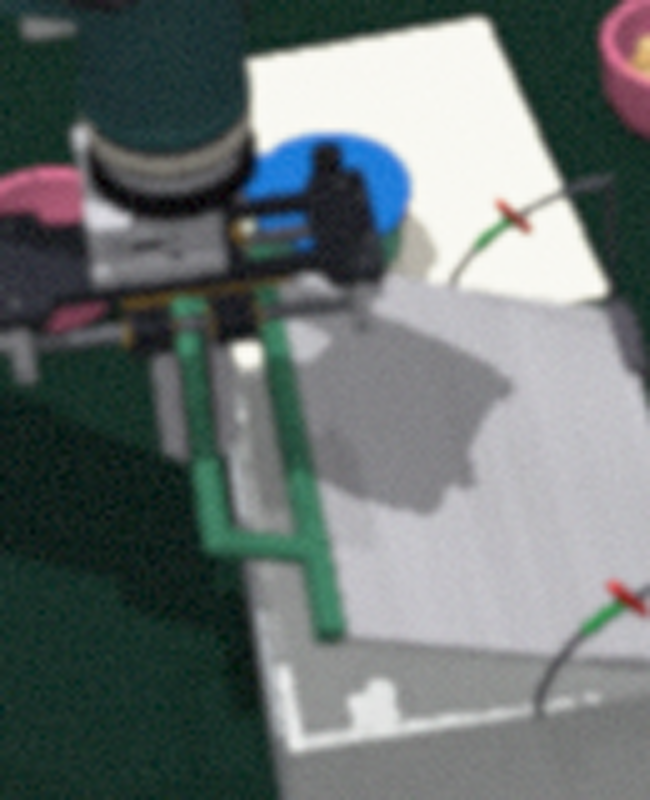

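Emit:
drive_tool([
  [[0, 0, 0, 0, 0.43, -0.96, 0], [0, 0, 0, 0, 0.9, -1.9, 0], [0, 0, 0, 0, 1.39, -2.82, 0], [0, 0, 0, 0, 1.94, -3.72, 0], [0, 0, 0, 0, 2.51, -4.59, 0], [0, 0, 0, 0, 3.12, -5.44, 0], [0, 0, 0, 0, 3.76, -6.27, 0], [0, 0, 0, 0, 4.44, -7.07, 0], [0, 0, 0, 0, 5.14, -7.85, 0], [0, 0, 0, 0, 5.88, -8.59, 0], [0, 0, 0, 0, 5.88, -8.59, 0], [0, 0, 0, 0, 5.88, -8.59, 0]],
])

```text
time: 12.9
tool_pos: [0.5037, -0.1906, 0.3057]
ee_rot: [-3.141, 0.004, 1.573]
wrist_force: [-7.6, -1.2, 6.2]
width: 0.0133
```

```bash
cat > ang.py <<'E'
from look import *
def ang(tag):
    o=robot.get_obs();p=o["tool_pos"]
    print(p.round(4),o["ee_rot"].round(3),"F",o["wrist_force"].round(2),o["width"].round(4),"ang z/x",np.arcsin((p[2]-.1133)/.262).round(3), np.arccos(1-(p[0]-.4253)/.262).round(3),"t",o["time"])
    s,t=cover((240,100,400,260),(330,130,450,270),0,tag)
    for i,n in((s,"s"),(t,"t")):
        h=cv2.cvtColor(i["img"],cv2.COLOR_BGR2HSV);P=cloud(i);X=P[...,0];Y=P[...,1];Z=P[...,2]
        # plate: grey, between hinge and handle
        m=(i["depth"]>0)&(Y>-.31)&(Y<-.07)&(X>.50)&(X<.665)&(Z>.15)&(h[...,1]<40)&(h[...,2]>90)
        q=P[cv2.erode(m.astype(np.uint8),np.ones((3,3)))>0]
        if len(q)<60: print(n,"few",len(q));continue
        q=q[:,[0,2]]
        l=cv2.fitLine(q.astype(np.float32),cv2.DIST_HUBER,0,1e-5,1e-5).ravel();print(n,len(q),"plate slope angle",np.arctan2(-l[1],l[0])%np.pi)
E
python3 -c "
from ang import *
ang('up2')"
```

```text
Traceback (most recent call last):
  File "ang.py", line 4, in ang
    print(p.round(4),o["ee_rot"].round(3),"F",o["wrist_force"].round(2),o["width"].round(4),"ang z/x",np.arcsin((p[2]-.1133)/.262).round(3), np.arccos(1-(p[0]-.4253)/.262).round(3),"t",o["time"])
                                                                        ^^^^^^^^^^^^^^^^
AttributeError: 'float' object has no attribute 'round'
```

```bash
sed -i 's/o\["width"\].round(4)/round(float(o["width"]),4)/' ang.py; python3 -c "
from ang import *
ang('up2')"
```

```text
[ 0.5037 -0.1906  0.3057] [-3.141  0.004  1.573] F [-7.59 -1.16  6.16] 0.0133 ang z/x 0.825 0.794 t 12.9
s 2515 plate slope angle 0.7999231
t 1068 plate slope angle 0.7928904
```

View pics/up2s.png

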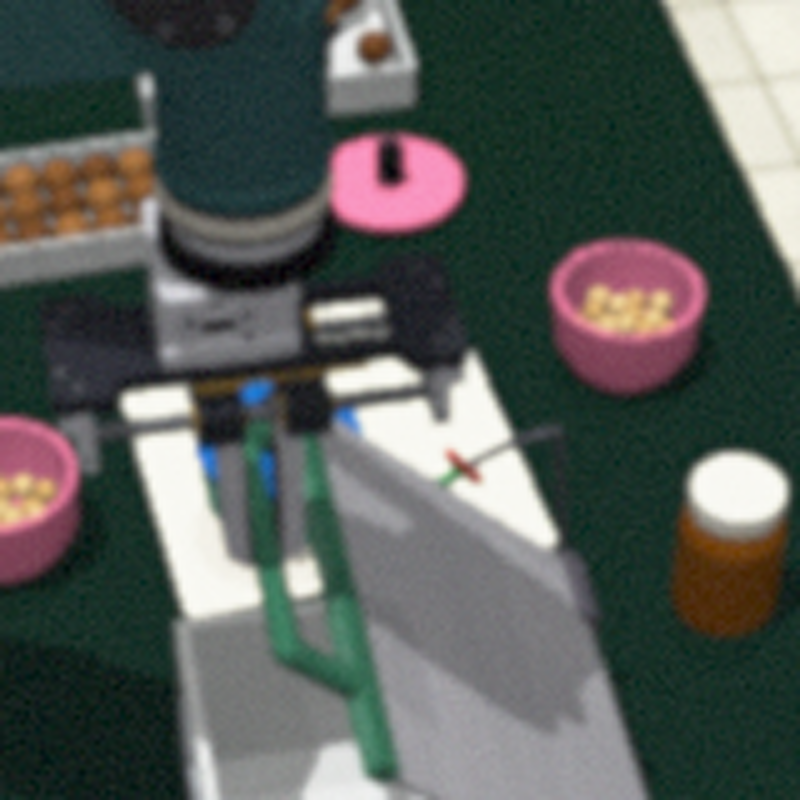

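Emit:
drive_tool([
  [[0, 0, 0, 0, 0.4, -0.4, 0], [0, 0, 0, 0, 0.8, -0.8, 0], [0, 0, 0, 0, 1.2, -1.15, 0], [0, 0, 0, 0, 1.6, -1.5, 0], [0, 0, 0, 0, 2.0, -1.8, 0], [0, 0, 0, 0, 2.4, -2.15, 0], [0, 0, 0, 0, 2.85, -2.45, 0], [0, 0, 0, 0, 3.25, -2.75, 0], [0, 0, 0, 0, 3.7, -3.05, 0], [0, 0, 0, 0, 4.1, -3.35, 0], [0, 0, 0, 0, 4.55, -3.6, 0], [0, 0, 0, 0, 5.05, -3.9, 0], [0, 0, 0, 0, 5.05, -3.9, 0], [0, 0, 0, 0, 5.05, -3.9, 0]],
])

```text
time: 14.4
tool_pos: [0.5547, -0.1906, 0.3458]
ee_rot: [3.139, 0.005, 1.573]
wrist_force: [-2.9, -3.0, 5.4]
width: 0.0132
```

```bash
python3 -c "
from ang import *
ang('up3')"
```

```text
[ 0.5547 -0.1906  0.3458] [3.139 0.005 1.573] F [-2.93 -3.    5.38] 0.0132 ang z/x 1.092 1.04 t 14.4
s 1548 plate slope angle 1.2206464
t 587 plate slope angle 1.1971307
```

View pics/up3s.png

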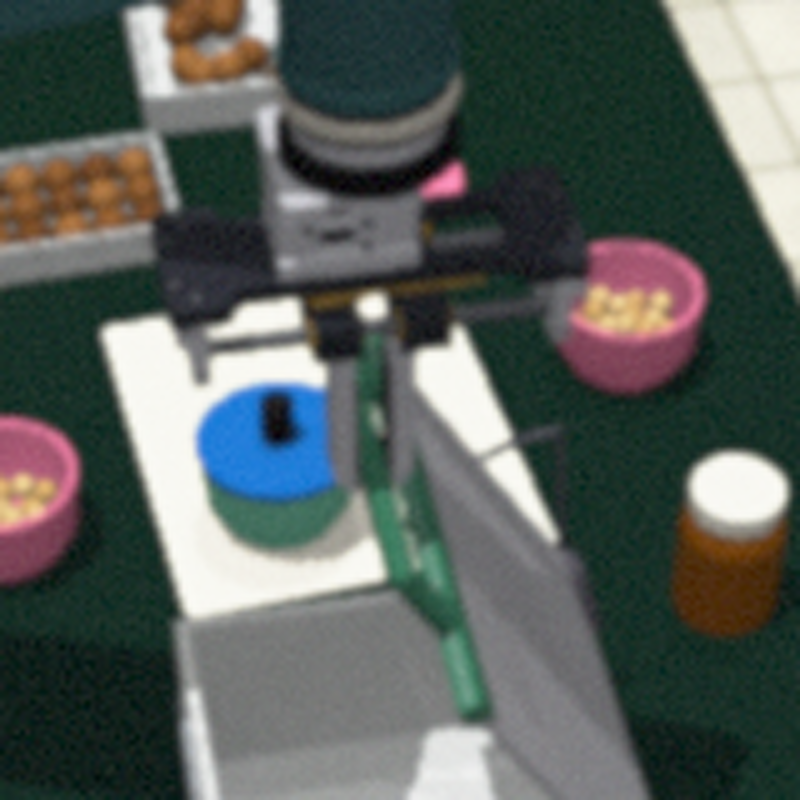

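Run:
```python
from look import *
i=robot.snapshot("side");h=cv2.cvtColor(i["img"],cv2.COLOR_BGR2HSV);P=cloud(i)
X,Y,Z=P[...,0],P[...,1],P[...,2]
for y in(-.30,-.27,-.14,-.10):
    for tag,m in(("grey",h[...,1]<60),("green",(h[...,1]>=60)&(h[...,0]>60)&(h[...,0]<90))):
        m=m&(i["depth"]>0)&(abs(Y-y)<.015)&(X>.46)&(Z>.1)
        for z in np.arange(.14,.4,.02):
            q=P[m&(abs(Z-z)<.01)]
            if len(q)>2: print(y,tag,round(z,2),len(q),np.percentile(q[:,0],[10,50,90]).round(3), "a~",np.arctan2(z-.13,.688-np.median(q[:,0])).round(2))
```

```text
-0.3 grey 0.14 55 [0.678 0.685 0.692] a~ 1.32
-0.3 grey 0.16 40 [0.668 0.673 0.678] a~ 1.1
-0.3 grey 0.18 38 [0.654 0.661 0.665] a~ 1.07
-0.3 grey 0.2 32 [0.644 0.649 0.654] a~ 1.06
-0.3 grey 0.22 39 [0.632 0.636 0.641] a~ 1.05
-0.3 grey 0.24 41 [0.62  0.625 0.631] a~ 1.05
-0.3 grey 0.26 41 [0.609 0.613 0.618] a~ 1.05
-0.3 grey 0.28 46 [0.597 0.602 0.606] a~ 1.05
-0.3 grey 0.3 39 [0.583 0.591 0.595] a~ 1.05
-0.3 grey 0.32 18 [0.575 0.577 0.586] a~ 1.04
-0.3 green 0.32 70 [0.572 0.578 0.583] a~ 1.05
-0.27 grey 0.14 35 [0.682 0.688 0.693] a~ 1.53
-0.27 grey 0.16 21 [0.669 0.674 0.678] a~ 1.13
-0.27 grey 0.18 23 [0.656 0.66  0.666] a~ 1.07
-0.27 grey 0.2 29 [0.644 0.649 0.654] a~ 1.06
-0.27 grey 0.22 29 [0.632 0.638 0.642] a~ 1.06
-0.27 grey 0.24 29 [0.621 0.625 0.629] a~ 1.05
-0.27 grey 0.26 27 [0.61  0.614 0.619] a~ 1.06
-0.27 grey 0.28 33 [0.598 0.603 0.607] a~ 1.05
-0.27 grey 0.3 21 [0.59  0.593 0.596] a~ 1.06
-0.27 grey 0.32 11 [0.568 0.585 0.586] a~ 1.07
-0.27 grey 0.34 6 [0.554 0.558 0.562] a~ 1.02
-0.27 grey 0.36 7 [0.548 0.549 0.56 ] a~ 1.03
-0.27 green 0.32 51 [0.572 0.577 0.5
[... 331 characters left out ...]
] a~ 1.07
-0.14 grey 0.24 26 [0.621 0.626 0.631] a~ 1.06
-0.14 grey 0.26 24 [0.609 0.614 0.618] a~ 1.05
-0.14 grey 0.28 25 [0.598 0.602 0.607] a~ 1.05
-0.14 grey 0.3 20 [0.59  0.593 0.596] a~ 1.06
-0.14 grey 0.32 4 [0.585 0.586 0.587] a~ 1.08
-0.14 green 0.36 9 [0.558 0.56  0.561] a~ 1.06
-0.1 grey 0.14 37 [0.682 0.688 0.693] a~ 1.58
-0.1 grey 0.16 23 [0.669 0.672 0.678] a~ 1.08
-0.1 grey 0.18 19 [0.656 0.659 0.665] a~ 1.05
-0.1 grey 0.2 15 [0.646 0.65  0.652] a~ 1.07
-0.1 grey 0.22 20 [0.634 0.638 0.643] a~ 1.06
-0.1 grey 0.24 25 [0.621 0.626 0.63 ] a~ 1.06
-0.1 grey 0.26 22 [0.61  0.614 0.618] a~ 1.05
-0.1 grey 0.28 24 [0.598 0.602 0.606] a~ 1.05
-0.1 grey 0.3 7 [0.593 0.595 0.596] a~ 1.07
```

The hatch stands at about 1.04 rad, from the plate's depth profile: past the red mark and well under 1.38. Bringing it back to about 0.82 rad.

Emit:
drive_tool([
  [[0, 0, 0, 0, 0, 0, 0], [0, 0, 0, 0, -0.45, 0.27, 0], [0, 0, 0, 0, -0.9, 0.54, 0], [0, 0, 0, 0, -1.35, 0.84, 0], [0, 0, 0, 0, -1.77, 1.13, 0], [0, 0, 0, 0, -2.2, 1.44, 0], [0, 0, 0, 0, -2.62, 1.75, 0], [0, 0, 0, 0, -3.03, 2.07, 0], [0, 0, 0, 0, -3.44, 2.4, 0], [0, 0, 0, 0, -3.84, 2.74, 0], [0, 0, 0, 0, -4.24, 3.08, 0], [0, 0, 0, 0, -4.45, 3.26, 0], [0, 0, 0, 0, -4.62, 3.43, 0], [0, 0, 0, 0, -4.62, 3.43, 0], [0, 0, 0, 0, -4.62, 3.43, 0], [0, 0, 0, 0, -4.62, 3.43, 0], [0, 0, 0, 0, -4.62, 3.43, 0], [0, 0, 0, 0, -4.62, 3.43, 0]],
])

```text
time: 16.35
tool_pos: [0.5085, -0.1906, 0.311]
ee_rot: [3.14, 0.004, 1.573]
wrist_force: [3.9, 0.3, -2.3]
width: 0.0132
```

```bash
cat > fin.py <<'E'
from look import *
from edge import best
o=robot.get_obs();print(o["tool_pos"].round(4),o["wrist_force"].round(2),o["width"],"qvel",abs(o["qvel"]).max().round(4),o["time"])
s,t=robot.snapshot("side"),robot.snapshot("top")
h=cv2.cvtColor(s["img"],cv2.COLOR_BGR2HSV);P=cloud(s);X,Y,Z=P[...,0],P[...,1],P[...,2]
m=(h[...,1]<60)&(s["depth"]>0)&(Y>-.31)&(Y<-.26)&(X>.5)&(X<.665)&(Z>.16);q=P[m];k=np.ones(len(q),bool)
for _ in range(8):
    c=np.polyfit(q[k,2],q[k,0],1);r=q[:,0]-np.polyval(c,q[:,2]);k=abs(r-np.median(r[k]))<.006
print("hatch angle",np.arctan2(1,-c[0]).round(3),k.sum(),len(q))
print("cover top cam",best(t,"blue",COVER,(.553,.128),.058),"side",best(s,"blue",COVER,(.553,.128),.058))
for n,i,b in(("s",s,(240,100,400,260)),("t",t,(220,100,440,260))): cv2.imwrite(f"pics/fin{n}.png",cv2.resize(i["img"][b[1]:b[3],b[0]:b[2]],None,fx=3.6,fy=3.6,interpolation=2))
for n,i in(("side",s),("top",t)):cv2.imwrite(f"pics/end_{n}.png",i["img"])
E
python3 fin.py
```

```text
[ 0.5085 -0.1906  0.311 ] [ 3.91  0.27 -2.27] 0.013169594002082098 qvel 0.0024 16.35
hatch angle 0.826 581 596
cover top cam (array([0.5545, 0.1278]), np.float64(0.862)) side (array([0.5548, 0.1282]), np.float64(0.348))
```

View pics/fins.png

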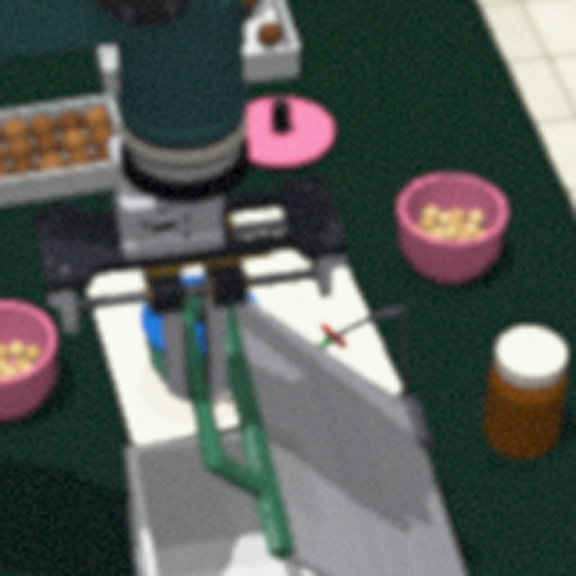

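View pics/end_top.png

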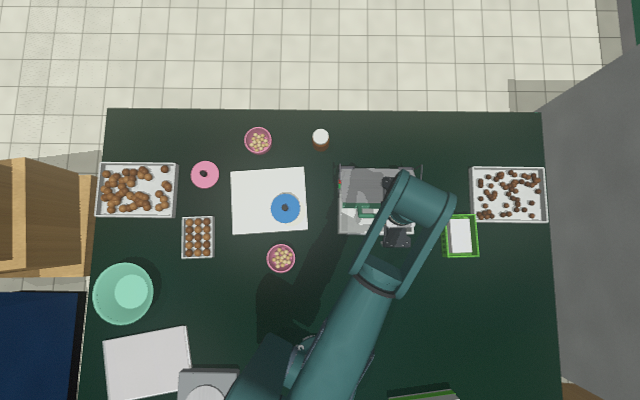

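The hatch is held at about 0.826 rad, roughly 7° below balance. The cover is unchanged at (285,208) in the top view, and the jar (320,137), basket (460,236) and tray are where they started. Handing in.

```bash
python3 -c "
from bench import robot
print(robot.close_job()); o=robot.get_obs(); print(o['time'],o['tool_pos'],o['width'])"
```

```text
the job is handed in; nothing more can be done
None
the job is handed in; nothing more can be done
```

The job is handed in; the system reported no verdict. I put the blue cover on the mint bowl and let go. I then gripped the hatch handle, raised it to about 1.04 rad (0.09 rad past balance) and brought it back. It is still gripped and held at about 0.826 rad, which is 7° below balance. All of this took about 16.4 s of the 61 s.

**Cover:** in the last top view it lies about 1 mm from the bowl's measured centre. Its slope was under 0.5 % in the top view just after release, and its height matches a seated cover.

**Hatch:** the fingers are closed on the 14 mm bar (13.2 mm opening) and the arm was still. The side camera's depth gave the angle.

**Bystanders:** the tray, basket and jar look unmoved in the final top view; I did not measure them.

**Disagreements:**
- **Side camera, cover and bowl:** it placed both up to about 7 mm nearer to itself than the top camera did, so I relied on the top camera and a comparison within one view. Its last cover fit agreed with the top camera, but the cover was half hidden, so that adds little.
- **Hatch angle at the top:** a first automatic plate fit gave 1.2 rad. The plate's depth profile and the arm's position both showed about 1.04, so I took 1.2 as a bad fit.
- **Bar in the fingers:** the arm's height and forward position differed by 0.03–0.05 rad in the angle they implied, so the bar probably slid a few millimetres along the pads while being raised.

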